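# Latch the gas filter, tuck the cover under the lap and hold it flat

## Task

In the open gas connection box, swing the retaining latch down over the filter cartridge until it rests in its catch. Then take the loose cover plate by its rib, tuck its far edge under the hinged rear flap without lifting the flap, fully home against the stop and centred and square over the opening, and press it down firmly flat on the rim. Finish while still holding it pressed there, for a colleague to put in the screws; leave the other things on the bench alone.

Things in the scene. Friction and masses are not known exactly. Their poses are not given: they have to be found in the camera images.
- box: Cream sheet-metal gas connection box fixed to the bench, 240 (x) x 220 (y) x 60 mm high, open on top. Origin: centre of its underside; z up; +x points away from the robot, to the flap's hinge (yaw up to 0.3 rad). In the opening (x -103 to +15, y -72 to +72 mm) a white filter cartridge 30 mm thick lies along y at x = -53 mm, its top 37 mm above the bench.
- rim: Flat steel rim round the box opening, top face 60 mm above the bench; same origin and axes as the box. The cover lies on it; behind the opening it runs on under the flap as a solid deck. With the cover home, the cover's origin is at x = -32.5, y = 0, z = 60 mm in this frame, its x along the box's x.
- slot (a point): Point on the deck under the flap, at the middle of the stop bar's front face (x = 50, y = 0, z = 60 mm in the box frame), which the cover's tucked edge meets when fully home. The slot is 8 mm high between deck and flap and 202 mm wide between side rails.
- flap (a joint): Hinge of the grey sheet-metal rear flap (95 x 210 x 3 mm, hinged along y at box x = +115 mm, 69.5 mm above the bench). 0 = lying flat, grows as the flap lifts (rad). Weight and a light spring hold it down; about 1.5 N at the lip begins to lift it.
- flap_lip (a point): Middle of the flap's free edge, underside: box x = +20 mm, 68 mm above the bench when the flap lies flat. From here a 14 mm long lip is turned up at about 35 degrees towards the robot, reaching to box x = +8 mm and (underside) 76 mm above the bench.
- latch (a joint): Hinge of the steel retaining latch, a flat bar 86 x 16 x 5 mm in the box opening, hinged along the box's y. 0 = lying level in its catch, below the rim; grows as it swings up towards the robot (rad); starts standing open at 0.8 to 1.3. Light friction (0.05 N m) keeps it where it is left; the hinge stops at 0.
- latch_hinge (a point): Latch hinge axis: box x = -95, y = 0 mm, 41.5 mm above the bench.
- latch_tip (a point): Point in the middle of the latch bar's thickness, 80 mm from its hinge axis, 4 mm short of its free end. Closed: box x = -15 mm, 41.5 mm above the bench; open it stands above and the bar leans away from the robot.
- cover: Loose aluminium cover plate, 165 (x) x 170 (y) x 4 mm, about 0.22 kg, flat on the bench, yaw up to 0.5 rad. Origin: centre of its underside, z up; the edge to tuck is its +x edge, 82.5 mm from the origin. A darker steel rib to grip it by stands on it along y: 90 mm long, 10 mm thick, centred at x = -20 mm, from the plate's top to 34 mm above its underside.
- vial_a: Bystander: amber vial, 27 mm across, 58 mm high, upright behind the box. Origin under its centre.
- vial_b: Bystander: same vial, upright behind the cover. Origin under its centre.
- syringe: Bystander: glass syringe, about 150 mm long, 10 mm high, lying in front of the cover. Origin under its barrel's centre.
- scoop: Bystander: white plastic spatula, 120 mm long, lying in front of the box.
- wrench: Bystander: steel wrench 150 mm long, on the robot's right.
- septa_jar: Bystander: jar 52 mm across, 50 mm high, on the robot's left.
- beaker: Bystander: glass beaker 60 mm across, 70 mm high, on the robot's left.
Not all that is in view belongs to the job. What is shaped like the cover but yellow is not meant.

How it is judged:
By the outcome, as a careful person would: the job done as asked, in the order asked, and still so for the second after the job is handed in, while the arm keeps its last pose, push and grip.
It also fails if it takes over 56 s, if anything falls off the work surface, if the arm or the gripper's body presses on something with over 40 N, if the wrist force passes 120 N, or if a joint passes its speed limit or range.

## Robot

A 7-joint arm with a two-finger parallel gripper is mounted at the origin on the work surface. World frame = base frame: x ahead of the robot, y to its left, z up, the work surface at z = 0. Lengths are in m, angles in rad, forces in N, time in s.
With the tool pointing down it reaches from about 0.4 to 0.875 m from the base axis. Payload 4.4 kg.
Tool frame: the origin (TCP) lies between the finger pads; the fingertips stand 8 mm ahead of it and the grasp point (between the pads) lies 11 mm behind it; z points along the fingers, y is the direction in which the jaws open and shut (so a half turn about z gives the same grasp; the last joint's range is limited). The gripper opens to 85 mm and grips with 20 to 120 N. Pads are 22 mm wide; open, the fingers measure 114 mm over their backs; the gripper's body (76 mm by 85 mm) begins 54 mm behind the grasp point. The pads swing forward as they close: fully open they stand 13 mm farther back than shut.
Start: joints at [-1.344, 0.628, 0.038, 1.517, -0.027, 0.996, -0.02], TCP at [0.188, 0.622, 0.239] pointing down, gripper open.
Joint ranges: [-3.06, 3.06], [-0.37, 2.12], [-1.25, 1.32], [0.18, 2.47], [-1.1, 4.24], [0.23, 1.98], [-2.94, 2.94]. Speed limits (rad/s): [2.57, 2.57, 3.14, 3.14, 3.14, 3.14, 3.14].

## Interface

Orientations are given as a unit quaternion [x, y, z, w].
In Python, from workcell import robot gives the robot as it stands.
- The arm moves only by the tool send_rows, never from a script. Its argument "deltas" is a list of rows, each a list of 3 entries, a list of its own where there are three numbers: the shift along the tool's x, y, z in cm, then the turn about the tool's z in rad, then the finger opening in cm, from 0 to 8.54. In form: [[[dx, dy, dz], roll, grip], ...]. A call has 1 to 12 rows; each row is the pose to reach, as a shift and turn from the pose commanded when the call began, along the tool's axes at that moment; what a row does not reach only later rows make up. A row lasts 1/10 s, in which the tool goes at most 50 mm and 8.59 degrees, less where a joint would pass 70% of its speed; a pose out of reach is approached as far as the arm can. A call with a gripper value outside its range is refused whole. The fingers move at their own pace and stop on an object; "newtons" is the grip in N (left out, the last holds). Time passes only in rows, so rows that repeat a pose let the fingers close. It gives the time, the measured TCP pose, the force and the opening at its end, in the units of the state.
- robot.state(): the state, without advancing time (a new reading comes with each control period).
- robot.capture(name): name is "side" or "top" or "wrist"; returns the picture (480x640x3 uint8, red, green, blue); there is no depth.
- robot.camera_model(name): a dict with "fovy" (degrees; the focal length in pixels is half the picture's height over the tangent of half this angle, whatever the lens; pixels are square), "cx", "cy" (the principal point, pixels), "extrinsics" (4x4, takes a point from world to camera coordinates). Camera axes: x right, y down, z forward; pixel columns grow to the right and rows downward; lengths in m; the calibration is good to about 2 mm. A picture is of the moment at which its call begins: read the wrist's pose just before it. camera_model takes no time and is no camera call; for the wrist camera it gives the pose at the moment of the call.
- robot.sign_off(): hands the job in, once; it reports no verdict.
The state is a dict: "clock": time; "q": joint angles; "qvel": joint speeds; "tau": joint torques, N m; "position": TCP position; "ee_rot": TCP orientation; "force": force on the tool from outside, world axes, zero at the start; "ft_torque": the same for the moment, N m; "grip_width": finger opening in m.
Only numpy, scipy, OpenCV 4.12 (cv2) and the standard library are available. Lean on these libraries where they do the work, as an engineer would, in place of code of your own. Each camera call takes 0.05 s, during which the arm holds its last target.

## Working session

There is one attempt and no reset: what is moved stays moved. The work goes in short steps, Python scripts to look and compute and a tool call to move; the robot and the scene stay as the last step left them, time stands still between calls to the robot, and variables do not carry over. Pictures are saved under pics/ and viewed, and the job is handed in when it is done.

Besides the shell and the picture viewer there is one more tool, called after "Emit:" in YAML: its name, and indented under it one key for each argument. send_rows: Moves the arm, as the interface text tells. Its arguments: {"type":"object","properties":{"deltas":{"type":"array"},"newtons":{"type":"number"}},"required":["deltas"]}

```bash
mkdir -p pics; ls; python3 - <<'E'
from workcell import robot
import cv2,numpy as np
s=robot.state(); print({k:np.round(v,4).tolist() for k,v in s.items()})
for n in ["top","side"]:
    im=robot.capture(n); cv2.imwrite(f"pics/{n}0.png",im[:,:,::-1])
    m=robot.camera_model(n); print(n,{k:np.round(v,4).tolist() for k,v in m.items()})
E
```

```text
pics
{'clock': 0.0, 'q': [-1.3438, 0.6293, 0.0384, 1.5184, -0.027, 0.9963, -0.02], 'qvel': [0.0013, 0.0001, 0.0012, 0.0017, 0.0005, 0.0005, 0.0004], 'tau': [0.0006, -56.3415, 1.2261, -19.345, 0.011, 0.0104, 0.0], 'position': [0.1874, 0.6218, 0.2384], 'ee_rot': [0.1459, 0.9893, -0.0009, -0.0001], 'force': [0.026, -0.2749, 0.6388], 'ft_torque': [0.0243, 0.0111, 0.0077], 'grip_width': 0.0856}
top {'fovy': 48.5237, 'cx': 325.4833, 'cy': 235.5226, 'extrinsics': [[-0.0218, -0.9998, -0.0025, -0.0714], [-0.999, 0.0218, -0.0396, 0.5019], [0.0396, 0.0016, -0.9992, 1.4356], [0.0, 0.0, 0.0, 1.0]]}
side {'fovy': 55.6995, 'cx': 324.1937, 'cy': 236.3705, 'extrinsics': [[0.8665, -0.4991, 0.006, -0.4963], [-0.31, -0.5476, -0.7772, 0.1695], [0.3911, 0.6716, -0.6292, 1.081], [0.0, 0.0, 0.0, 1.0]]}
```

View pics/top0.png

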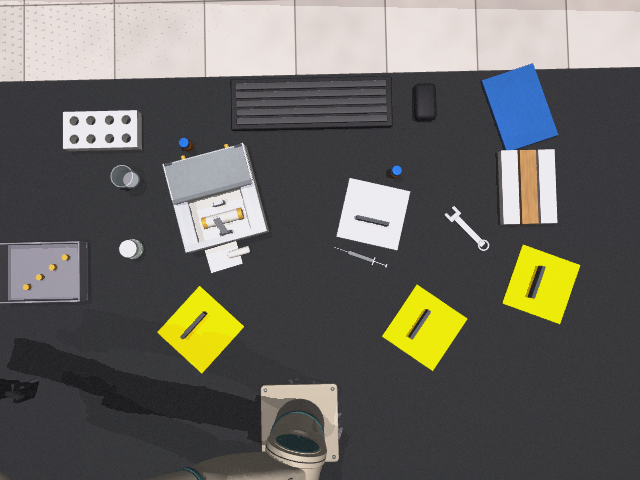

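View pics/side0.png

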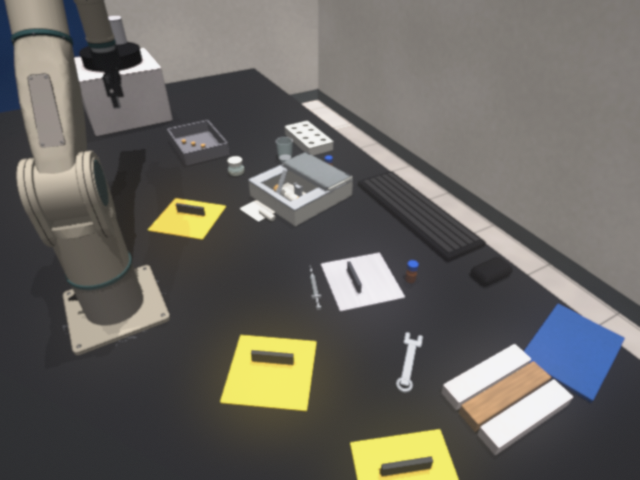

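```bash
python3 - <<'E'
import cv2
im=cv2.imread("pics/top0.png")
cv2.imwrite("pics/boxc.png",cv2.resize(im[135:275,155:280],None,fx=4.2,fy=4.2,interpolation=cv2.INTER_CUBIC))
cv2.imwrite("pics/covc.png",cv2.resize(im[160:275,325:425],None,fx=5,fy=5,interpolation=cv2.INTER_CUBIC))
E
```

```text
(no output)
```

View pics/boxc.png

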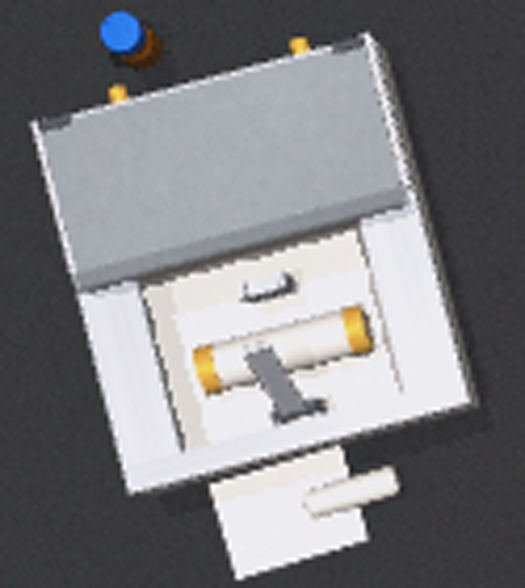

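View pics/covc.png

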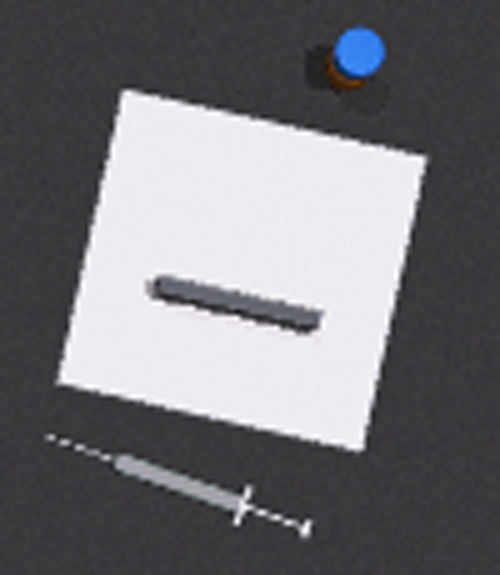

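```bash
cat > h.py <<'E'
import numpy as np,cv2
from workcell import robot
from scipy.spatial.transform import Rotation as R
def K(m): f=240/np.tan(np.radians(m["fovy"])/2); return np.array([[f,0,m["cx"]],[0,f,m["cy"]],[0,0,1]])
def unproj(m,px,z):
    E=np.array(m["extrinsics"]); px=np.atleast_2d(px).astype(float)
    d=np.c_[px,np.ones(len(px))]@np.linalg.inv(K(m)).T@E[:3,:3]
    c=-E[:3,:3].T@E[:3,3]
    return c+d*((np.broadcast_to(z,len(px))-c[2])/d[:,2])[:,None]
def proj(m,P):
    E=np.array(m["extrinsics"]); P=np.atleast_2d(P)
    q=(P@E[:3,:3].T+E[:3,3])@K(m).T
    return q[:,:2]/q[:,2:]
def frame(o,yaw,P):
    P=np.atleast_2d(P); c,s=np.cos(yaw),np.sin(yaw)
    return P@np.array([[c,s,0],[-s,c,0],[0,0,1]])+np.array([o[0],o[1],o[2] if len(o)>2 else 0])
def fit(w,l):
    w=np.array(w)[:,:2];l=np.array(l)[:,:2];a=w-w.mean(0);b=l-l.mean(0)
    yaw=np.arctan2((b[:,0]*a[:,1]-b[:,1]*a[:,0]).sum(),(a*b).sum())
    o=w.mean(0)-frame([0,0],yaw,np.c_[l.mean(0)[None],0])[0,:2]
    return o,yaw,np.abs(frame(o,yaw,np.c_[l,l[:,:1]*0])[:,:2]-w).max()
E
python3 - <<'E'
from h import *
m=robot.camera_model("top")
c=(np.array([[122,90],[427,157],[362,451],[57,384]])+.5)/5+[325,160]-.5
w=unproj(m,c,.004); print("cover",fit(w,[[.0825,.085],[.0825,-.085],[-.0825,-.085],[-.0825,.085]]))
b=(np.array([[130,492],[475,405],[368,33],[32,123]])+.5)/4.2+[155,135]-.5
z=[.06,.06,.069,.069]
w=unproj(m,b,z);print(w); l=[[-.12,.11],[-.12,-.11],[.12,-.11],[.12,.11]]
o,y,e=fit(w,l);print("box",o,y,e); print(fit(w[:2],l[:2]))
for th in (.8,.9,1,1.1,1.2,1.3):
  t=frame(o,y,[[-.095+.084*np.cos(th),0,.0415+.084*np.sin(th)],[-.095,0,.0415]])
  print(th,((proj(m,t)-[155,135]+.5)*4.2).round(0).tolist())
E
```

```text
cover (array([ 0.55740801, -0.21329747]), np.float64(-0.2404849612433678), np.float64(0.00047165417014921607))
[[0.46369917 0.28479082 0.06      ]
 [0.51329067 0.06872367 0.06      ]
 [0.74680179 0.13048589 0.069     ]
 [0.69491727 0.34093645 0.069     ]]
box [0.60467722 0.20623421] 0.24167802902605143 0.002334968160356138
(array([0.60545382, 0.20360153]), np.float64(0.2256114296873258), np.float64(0.0008212504441310053))
0.8 [[254.0, 315.0], [297.0, 412.0]]
0.9 [[255.0, 324.0], [297.0, 412.0]]
1 [[256.0, 334.0], [297.0, 412.0]]
1.1 [[258.0, 345.0], [297.0, 412.0]]
1.2 [[260.0, 357.0], [297.0, 412.0]]
1.3 [[262.0, 370.0], [297.0, 412.0]]
```

```bash
cat >> h.py <<'E'
def go(p,yyaw,s=None):
    "cm deltas & roll to get TCP to p with tool y at world yaw yyaw; from MEASURED pose"
    s=s or robot.state(); r=R.from_quat(s["ee_rot"])
    d=r.inv().apply(np.array(p)-s["position"])*100
    y=r.as_matrix()[:,1]; a=np.arctan2(y[1],y[0])
    roll=-((yyaw-a+np.pi)%(2*np.pi)-np.pi)
    print("d",d.round(2),"roll",round(roll,3),"pos",np.round(s["position"],4),"yyaw",round(a,4),"tiltz",r.as_matrix()[:,2].round(3),"F",np.round(s["force"],1),"w",round(float(s["grip_width"]),4),"t",s["clock"])
E
python3 - <<'E'
from h import *
s=robot.state();m=robot.camera_model("wrist");print(m["fovy"],m["cx"],m["cy"])
E=np.array(m["extrinsics"]);T=np.eye(4);T[:3,:3]=R.from_quat(s["ee_rot"]).as_matrix();T[:3,3]=s["position"]
print((E@T).round(3), (np.linalg.inv(E@T)).round(3))
o=[.605,.205];y=.235
p=frame(o,y,[[-.06,0,.3]])[0]
go(p,y)
E
```

```text
61.674908406917936 328.54788167045916 241.58539001487202
[[ 0.001  1.    -0.     0.001]
 [-0.954  0.001 -0.299  0.034]
 [-0.299  0.     0.954  0.151]
 [ 0.     0.     0.     1.   ]] [[ 0.001 -0.954 -0.299  0.077]
 [ 1.     0.001  0.    -0.001]
 [-0.    -0.299  0.954 -0.134]
 [ 0.     0.     0.     1.   ]]
d [-46.83 -30.89  -6.1 ] roll 1.043 pos [0.1874 0.6218 0.2385] yyaw 1.278 tiltz [-0.    -0.002 -1.   ] F [-0.4 -0.9 -0. ] w 0.0853 t 0.1
```

Emit:
send_rows:
  deltas:
    - [[-46.8,-30.9,-6.1],1.04,8.5]
    - [[-46.8,-30.9,-6.1],1.04,8.5]
    - [[-46.8,-30.9,-6.1],1.04,8.5]
    - [[-46.8,-30.9,-6.1],1.04,0]
    - [[-46.8,-30.9,-6.1],1.04,0]
    - [[-46.8,-30.9,-6.1],1.04,0]
    - [[-46.8,-30.9,-6.1],1.04,0]
    - [[-46.8,-30.9,-6.1],1.04,0]
    - [[-46.8,-30.9,-6.1],1.04,0]
    - [[-46.8,-30.9,-6.1],1.04,0]
    - [[-46.8,-30.9,-6.1],1.04,0]
    - [[-46.8,-30.9,-6.1],1.04,0]

```text
clock: 1.3
position: [0.5501, 0.1847, 0.3009]
ee_rot: [0.622, 0.783, -0.0, 0.002]
force: [-1.0, -0.2, -0.1]
grip_width: -0.0001
```

```bash
python3 - <<'E'
from h import *
import pickle
go(frame([.605,.205],.235,[[-.06,0,.3]])[0],.235)
m=robot.camera_model("wrist");im=robot.capture("wrist");cv2.imwrite("pics/w1.png",im[:,:,::-1]);pickle.dump(m,open("m1.pkl","wb"))
E
```

```text
d [ 0.69 -0.19  0.09] roll -0.006 pos [0.5501 0.1847 0.3009] yyaw 0.2294 tiltz [ 0.003 -0.003 -1.   ] F [-1.  -0.2 -0.1] w -0.0001 t 1.3
```

View pics/w1.png

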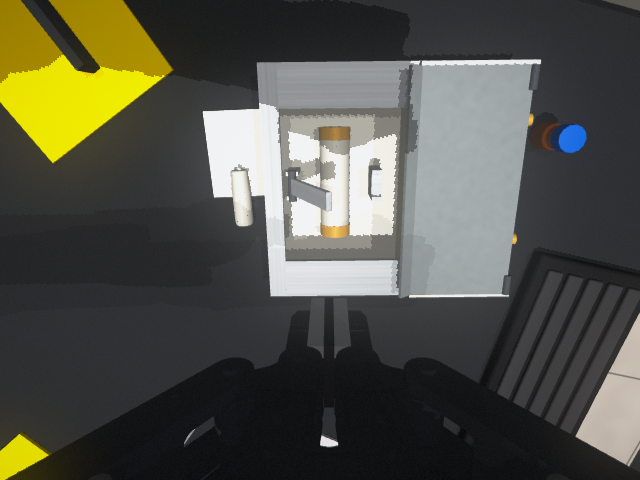

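```bash
python3 - <<'E'
import cv2
im=cv2.imread("pics/w1.png")
cv2.imwrite("pics/w1a.png",cv2.resize(im[45:310,245:425],None,fx=2.2,fy=2.2,interpolation=cv2.INTER_CUBIC))
E
```

```text
(no output)
```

View pics/w1a.png

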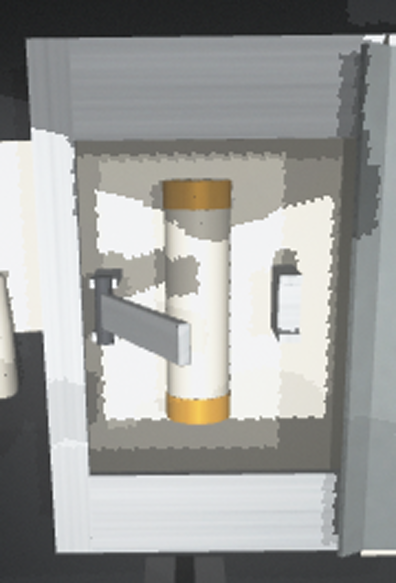

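```bash
python3 - <<'E'
from h import *
import pickle
from scipy.optimize import least_squares
m=pickle.load(open("m1.pkl","rb"))
# front corners rim
px=[[257,62.5],[271,296.5]]
w=unproj(m,px,.06);print(w)
print(fit(w,[[-.12,.11],[-.12,-.11]]))
o=[.605,.205];y=.235
for nm,P in dict(FL=[-.12,.11,.06],FR=[-.12,-.11,.06],BL=[.12,.11,.069],BR=[.12,-.11,.069],oFL=[-.103,.072,.06],oFR=[-.103,-.072,.06],lip=[.008,.105,.076],lipR=[.008,-.105,.076],hinge=[-.095,0,.0415]).items():
    print(nm,proj(m,frame(o,y,[P])).round(1))
for th in (.8,.9,1,1.1,1.2,1.3): print(th,proj(m,frame(o,y,[[-.095+.084*np.cos(th),0,.0415+.084*np.sin(th)]])).round(0))
E
```

```text
[[0.4626418  0.28611252 0.06      ]
 [0.5152889  0.07255626 0.06      ]]
(array([0.60547708, 0.20805752]), np.float64(0.24170603224244966), np.float64(2.4280552247096798e-05))
FL [[256.6  65.1]]
FR [[269.2 298.4]]
BL [[541.6  62.5]]
BR [[507.3 301.2]]
oFL [[278.3 111.5]]
oFR [[284.4 263.6]]
lip [[409.   68.7]]
lipR [[397.  300.3]]
hinge [[291.7 188.4]]
0.8 [[355. 201.]]
0.9 [[348. 202.]]
1 [[340. 203.]]
1.1 [[331. 205.]]
1.2 [[321. 206.]]
1.3 [[311. 206.]]
```

```bash
python3 - <<'E'
from h import *
import pickle
from scipy.optimize import least_squares
m=pickle.load(open("m1.pkl","rb"))
L=np.array([[-.12,.11,.06],[-.12,-.11,.06],[-.103,.072,.06],[-.103,-.072,.06]])
px=np.array([[257.3,62.3],[270,296.4],[279.1,107.7],[285.9,260]])
f=lambda v:(proj(m,frame(v[:2],v[2],L))-px).ravel()
r=least_squares(f,[.605,.206,.24]);o=r.x;print(o,r.fun.round(1))
for nm,P in dict(BL=[.12,.11,.069],BR=[.12,-.11,.069],lip=[.008,.105,.076],lipR=[.008,-.105,.076],hinge=[-.095,0,.0415]).items():
    print(nm,proj(m,frame(o[:2],o[2],[P])).round(1))
for th in (1,1.1,1.2): print(th,proj(m,frame(o[:2],o[2],[[-.095+.084*np.cos(th),0,.0415+.084*np.sin(th)]])).round(0))
# latch approach: TCP targets in box frame
B=lambda x,z:frame(o[:2],o[2],[[x,0,z]])[0]
go(B(-.12,.14),o[2]); go(B(-.12,.115),o[2])
E
```

```text
[0.60526914 0.2082692  0.23787232] [-0.  -0.7  0.4 -0.5 -0.   0.5 -0.3  0.9]
BL [[543.1  58. ]]
BR [[509.1 298. ]]
lip [[410.1  64.6]]
lipR [[398.5 297.3]]
hinge [[292.7 185.5]]
1 [[341. 200.]]
1.1 [[332. 201.]]
1.2 [[323. 202.]]
d [ 0.97 -6.13 16.06] roll -0.009 pos [0.55   0.185  0.3008] yyaw 0.2293 tiltz [ 0.003 -0.003 -1.   ] F [ 1.9 -1.5  0.6] w 0.0001 t 1.35
d [ 0.98 -6.13 18.56] roll -0.009 pos [0.55   0.185  0.3008] yyaw 0.2293 tiltz [ 0.003 -0.003 -1.   ] F [ 1.9 -1.5  0.6] w 0.0001 t 1.35
```

```bash
python3 - <<'E'
from h import *
import pickle
m=pickle.load(open("m1.pkl","rb"));print("catch",[(np.linalg.inv(np.array([[np.cos(.238),-np.sin(.238)],[np.sin(.238),np.cos(.238)]]))@(unproj(m,[p],.045)[0,:2]-[.605,.2075])).round(4) for p in ([369,182],[381,182])])
s=robot.state();o=[.605,.2075];y=.238
go(frame(o,y,[[-.12,0,.14]])[0],y,s)
E
```

```text
catch [array([-0.02  ,  0.0042]), array([-0.0083,  0.0041])]
d [ 0.9  -6.17 16.06] roll -0.009 pos [0.55   0.185  0.3008] yyaw 0.2293 tiltz [ 0.003 -0.003 -1.   ] F [ 1.9 -1.5  0.6] w 0.0001 t 1.35
```

Emit:
send_rows:
  deltas:
    - [[0.9,-6.1,3.0],-0.01,0]
    - [[0.9,-6.1,8.0],-0.01,0]
    - [[0.9,-6.1,13.0],-0.01,0]
    - [[0.9,-6.1,16.0],-0.01,0]
    - [[0.9,-6.1,16.0],-0.01,0]
    - [[0.9,-6.1,16.0],-0.01,0]

```text
clock: 1.95
position: [0.4847, 0.1865, 0.1405]
ee_rot: [0.614, 0.789, -0.0, -0.0]
force: [1.1, 0.3, 0.7]
grip_width: -0.0
```

```bash
python3 - <<'E'
from h import *
s=robot.state();o=[.605,.2075];y=.238
go(frame(o,y,[[-.12,0,.14]])[0],y,s)
for th in (1.14,.9,.7,.5,.3,.15,0,-.03):
    c=np.array([-95+60*np.cos(th)-2.5*np.sin(th),41.5+60*np.sin(th)+2.5*np.cos(th)]); print(th,c.round(1),((c+[-14.5,8]-[-120,140])*[.1,-.1]).round(2))
im=robot.capture("wrist");cv2.imwrite("pics/w2.png",im[:,:,::-1])
E
```

```text
d [-0.8   0.18  0.04] roll 0.011 pos [0.4847 0.1865 0.1405] yyaw 0.2488 tiltz [-0.001 -0.    -1.   ] F [1.1 0.3 0.7] w -0.0 t 1.95
1.14 [-72.2  97.1] [3.33 3.49]
0.9 [-59.7  90.1] [4.58 4.19]
0.7 [-50.7  82.1] [5.48 4.99]
0.5 [-43.5  72.5] [6.2  5.95]
0.3 [-38.4  61.6] [6.71 7.04]
0.15 [-36.   52.9] [6.95 7.91]
0 [-35.  44.] [7.05 8.8 ]
-0.03 [-35.   42.2] [7.05 8.98]
```

View pics/w2.png

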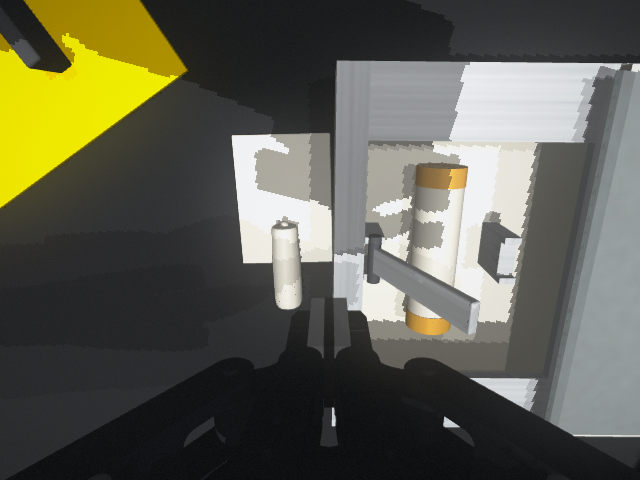

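Emit:
send_rows:
  deltas:
    - [[0,0,0],0,0]
    - [[0,0,0],0,0]

```text
clock: 2.2
position: [0.4862, 0.1864, 0.1422]
ee_rot: [0.614, 0.789, 0.002, 0.001]
force: [-0.0, -0.2, 0.2]
grip_width: 0.0001
```

```bash
python3 - <<'E'
from h import *
s=robot.state();o=[.605,.2075];y=.238
go(frame(o,y,[[-.12,0,.14]])[0],y,s)
E
```

```text
d [-0.75  0.03  0.21] roll 0.01 pos [0.4862 0.1864 0.1422] yyaw 0.2482 tiltz [ 0.003  0.002 -1.   ] F [-0.  -0.2  0.2] w 0.0001 t 2.2
```

Emit:
send_rows:
  deltas:
    - [[-0.75,0,3.5],0.01,0]
    - [[-0.75,2.0,3.6],0.01,0]
    - [[-0.75,3.4,3.7],0.01,0]
    - [[-0.75,4.6,4.4],0.01,0]
    - [[-0.75,5.5,5.2],0.01,0]
    - [[-0.75,6.2,6.1],0.01,0]
    - [[-0.75,6.6,6.7],0.01,0]
    - [[-0.75,6.8,7.3],0.01,0]
    - [[-0.75,6.9,7.8],0.01,0]
    - [[-0.75,7.0,8.3],0.01,0]
    - [[-0.75,7.0,8.6],0.01,0]

```text
clock: 3.3
position: [0.5546, 0.1956, 0.0538]
ee_rot: [0.618, 0.786, -0.0, -0.0]
force: [0.7, -0.5, 0.8]
grip_width: -0.0002
```

```bash
python3 - <<'E'
from h import *
s=robot.state();o=[.605,.2075];y=.238
go(frame(o,y,[[-.0495,0,.052]])[0],y,s)
im=robot.capture("wrist");cv2.imwrite("pics/w3.png",im[:,:,::-1])
E
```

```text
d [-0.03  0.23  0.18] roll -0.0 pos [0.5546 0.1956 0.0538] yyaw 0.238 tiltz [-0. -0. -1.] F [ 0.7 -0.5  0.8] w -0.0002 t 3.3
```

View pics/w3.png

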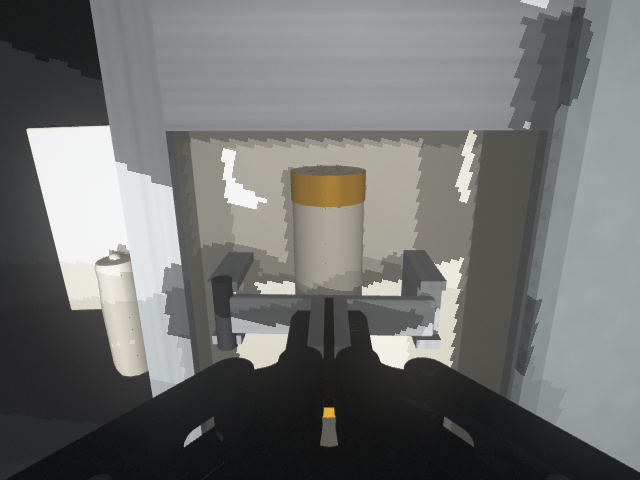

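Emit:
send_rows:
  deltas:
    - [[0,0.2,0.15],0,0]
    - [[0,0.2,0.3],0,0]
    - [[0,0.2,0.4],0,0]

```text
clock: 3.65
position: [0.5567, 0.1962, 0.0517]
ee_rot: [0.618, 0.786, 0.0, -0.0]
force: [-5.1, -0.9, 19.1]
grip_width: -0.0005
```

Emit:
send_rows:
  deltas:
    - [[0,0,-1],0,0]
    - [[0,0,-5],0,0]
    - [[0,0,-10],0,3]
    - [[0,0,-14],0,3]
    - [[0,0,-14],0,3]

```text
clock: 4.15
position: [0.5606, 0.197, 0.1964]
ee_rot: [0.618, 0.786, 0.005, 0.003]
force: [1.0, -0.1, 0.6]
grip_width: 0.0297
```

```bash
python3 - <<'E'
from h import *
import pickle
o=[.605,.2075];y=.238
m=robot.camera_model("wrist")
go(frame([.5574,-.2133],-.24,[[-.02,0,.20]])[0],-.24)
for th in (0,.1,.2): print(th,proj(m,frame(o,y,[[-.095+.084*np.cos(th),0,.0415+.084*np.sin(th)]])).round(0))
im=robot.capture("wrist");cv2.imwrite("pics/w4.png",im[:,:,::-1]);pickle.dump(m,open("m4.pkl","wb"))
E
```

```text
d [-38.88 -11.74  -0.55] roll 0.478 pos [0.5606 0.197  0.1964] yyaw 0.2378 tiltz [ 0.011  0.004 -1.   ] F [ 1.  -0.1  0.6] w 0.0297 t 4.15
0 [[374. 224.]]
0.1 [[375. 227.]]
0.2 [[375. 230.]]
```

View pics/w4.png

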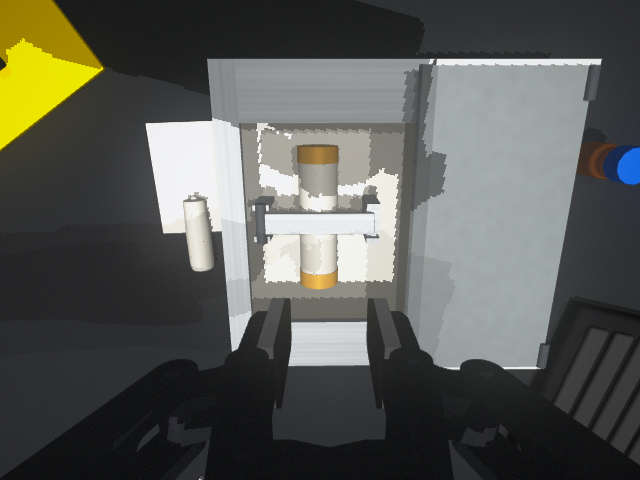

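```bash
python3 - <<'E'
import cv2
im=cv2.imread("pics/w4.png")
cv2.imwrite("pics/w4a.png",cv2.resize(im[45:385,195:445],None,fx=1.75*1,fy=1.75,interpolation=cv2.INTER_CUBIC))
E
```

```text
(no output)
```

View pics/w4a.png

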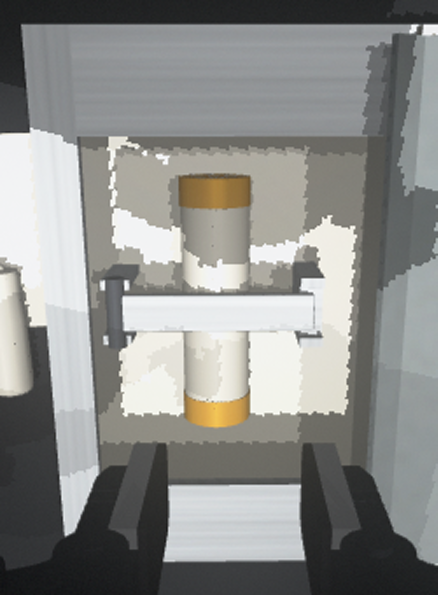

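Emit:
send_rows:
  deltas:
    - [[-38.9,-11.7,-0.5],0.478,3]
    - [[-38.9,-11.7,-0.5],0.478,3]
    - [[-38.9,-11.7,-0.5],0.478,3]
    - [[-38.9,-11.7,-0.5],0.478,3]
    - [[-38.9,-11.7,-0.5],0.478,3]
    - [[-38.9,-11.7,-0.5],0.478,3]
    - [[-38.9,-11.7,-0.5],0.478,3]
    - [[-38.9,-11.7,-0.5],0.478,3]
    - [[-38.9,-11.7,-0.5],0.478,3]
    - [[-38.9,-11.7,-0.5],0.478,3]
    - [[-38.9,-11.7,-0.5],0.478,3]
    - [[-38.9,-11.7,-0.5],0.478,3]

```text
clock: 5.4
position: [0.535, -0.2068, 0.1946]
ee_rot: [0.786, 0.619, 0.0, -0.001]
force: [-0.8, 0.6, 0.5]
grip_width: 0.0299
```

```bash
python3 - <<'E'
from h import *
import pickle
m=robot.camera_model("wrist")
go(frame([.5574,-.2133],-.24,[[-.02,0,.20]])[0],-.24)
im=robot.capture("wrist");cv2.imwrite("pics/w5.png",im[:,:,::-1]);pickle.dump(m,open("m5.pkl","wb"))
im=robot.capture("top");cv2.imwrite("pics/top5.png",im[:,:,::-1])
E
```

```text
d [-0.1   0.33 -0.54] roll 0.003 pos [ 0.535  -0.2068  0.1946] yyaw -0.2367 tiltz [-0.001  0.002 -1.   ] F [-0.8  0.6  0.5] w 0.0299 t 5.4
```

View pics/w5.png

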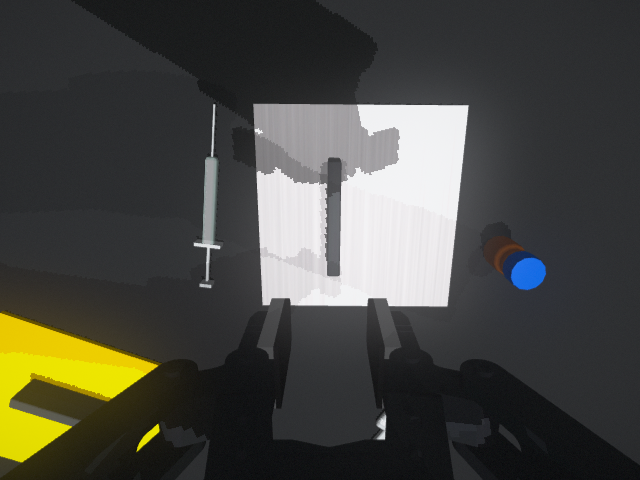

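```bash
python3 - <<'E'
from h import *
import pickle
from scipy.optimize import least_squares
m=pickle.load(open("m4.pkl","rb"))
L=np.array([[-.12,.11,.06],[-.12,-.11,.06],[-.103,.072,.06],[-.103,-.072,.06]])
px=np.array([[207.6,58.7],[232.7,365],[239.6,122.7],[251,322.7]])
r=least_squares(lambda v:(proj(m,frame(v[:2],v[2],L))-px).ravel(),[.605,.206,.24]);print(r.x,r.fun.round(1))
m=pickle.load(open("m5.pkl","rb"))
L=np.array([[.0825,.085,.004],[-.0825,.085,.004],[-.0825,-.085,.004],[.0825,-.085,.004]])
px=np.array([[468,105],[253.5,104],[263.5,305],[447,306]])
r=least_squares(lambda v:(proj(m,frame(v[:2],v[2],L))-px).ravel(),[.557,-.213,-.24]);c=r.x;print(c,r.fun.round(1))
rib=np.array([[-.015,.045,.034],[-.025,.045,.034],[-.025,-.045,.034],[-.015,-.045,.034]])
print(proj(m,frame(c[:2],c[2],rib)).round(0).tolist())
go(frame(c[:2],c[2],[[-.02,0,.20]])[0],c[2])
E
```

```text
[0.60507149 0.20778664 0.23624992] [ 0.1 -0.5 -0.4  1.2 -0.3 -0.1  0.5 -0.2]
[ 0.55706731 -0.21288128 -0.24036786] [ 0.6 -0.1 -0.6 -0.2 -0.8  0.3  0.8  0.3]
[[341.0, 162.0], [328.0, 161.0], [327.0, 277.0], [340.0, 277.0]]
d [-0.02  0.27 -0.5 ] roll 0.003 pos [ 0.5351 -0.2073  0.195 ] yyaw -0.2369 tiltz [-0.001  0.001 -1.   ] F [-0.3  0.9  0.7] w 0.03 t 5.5
```

Emit:
send_rows:
  deltas:
    - [[0,0.27,4],0,3.5]
    - [[0,0.27,8],0,3.5]
    - [[0,0.27,12],0,3.5]
    - [[0,0.27,14],0,3.5]
    - [[0,0.27,14],0,3.5]
    - [[0,0.27,14],0,3.5]

```text
clock: 6.1
position: [0.5378, -0.2096, 0.0556]
ee_rot: [0.786, 0.618, 0.0, 0.0]
force: [-0.2, 0.1, 0.1]
grip_width: 0.035
```

```bash
python3 - <<'E'
from h import *
c=[.5571,-.2129];y=-.2404
go(frame(c,y,[[-.02,0,.0155]])[0],y)
im=robot.capture("wrist");cv2.imwrite("pics/w6.png",im[:,:,::-1])
E
```

```text
d [ 0.14 -0.04  4.01] roll 0.001 pos [ 0.5378 -0.2096  0.0556] yyaw -0.239 tiltz [ 0. -0. -1.] F [-0.2  0.1  0.1] w 0.035 t 6.1
```

View pics/w6.png

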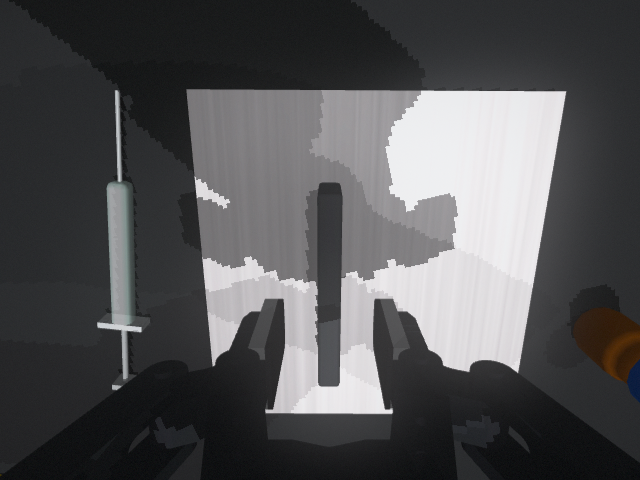

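Centred. Descend and grip.

Emit:
send_rows:
  deltas:
    - [[0.1,0,2],0,3.5]
    - [[0.1,0,3.8],0,3.5]
    - [[0.1,0,4.0],0,3.5]
    - [[0.1,0,4.0],0,0.5]
    - [[0.1,0,4.0],0,0.5]
    - [[0.1,0,4.0],0,0.5]
    - [[0.1,0,4.0],0,0.5]
    - [[0.1,0,4.0],0,0.5]
  newtons: 100

```text
clock: 6.95
position: [0.5386, -0.2096, 0.017]
ee_rot: [0.787, 0.617, 0.001, 0.001]
force: [-0.8, 0.2, 6.1]
grip_width: 0.0083
```

```bash
python3 - <<'E'
from h import *
c=[.5571,-.2129];y=-.2404
go(frame(c,y,[[-.02,0,.0155]])[0],y)
E
```

```text
d [ 0.12 -0.13  0.15] roll 0.0 pos [ 0.5386 -0.2096  0.017 ] yyaw -0.2402 tiltz [ 0.003 -0.001 -1.   ] F [-0.8  0.2  6.1] w 0.0083 t 6.95
```

Emit:
send_rows:
  deltas:
    - [[0,0,-0.5],0,0.5]
    - [[0,0,-3],0,0.5]
    - [[0,0,-7],0,0.5]
    - [[0,0,-11],0,0.5]
    - [[0,0,-14],0,0.5]
    - [[0,0,-14],0,0.5]
    - [[0,0,-14],0,0.5]

```text
clock: 7.65
position: [0.5374, -0.2087, 0.1556]
ee_rot: [0.787, 0.618, 0.0, 0.0]
force: [-1.2, -0.1, -4.3]
grip_width: 0.0085
```

```bash
python3 - <<'E'
from h import *
import pickle
go(frame([.605,.2077],.237,[[-.1525,0,.155]])[0],.237)
m=robot.camera_model("wrist");im=robot.capture("wrist");cv2.imwrite("pics/w7.png",im[:,:,::-1]);pickle.dump((m,robot.state()),open("m7.pkl","wb"))
E
```

```text
d [ 35.06 -16.87   0.07] roll -0.477 pos [ 0.5374 -0.2087  0.1556] yyaw -0.2397 tiltz [ 0.001  0.    -1.   ] F [-1.2 -0.1 -4.3] w 0.0085 t 7.65
```

View pics/w7.png

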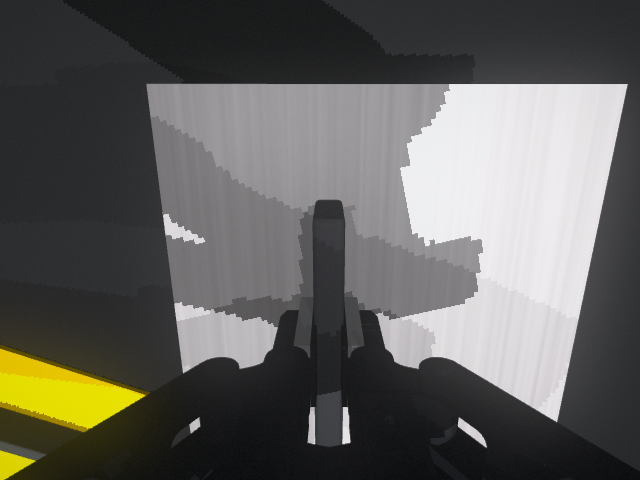

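```bash
cat > ih.py <<'E'
from h import *
from scipy.optimize import least_squares
def inhand(m,s,cL,cR,pL,pR):
    """cover in tool frame; corners at +y edge (-x: cL, +x: cR), pL/pR points on the -x/+x side edges"""
    T=np.eye(4);T[:3,:3]=R.from_quat(s["ee_rot"]).as_matrix();T[:3,3]=s["position"]
    B=np.array([[0,1,0],[1,0,0],[0,0,-1.]]) # cover->tool nominal
    def pts(v,P): # v: lat(tool x), z(tool), yaw,pitch,roll
        Rm=B@R.from_euler("zyx",[v[2],v[3],v[4]]).as_matrix()
        q=(np.array(P)-[-.02,0,0])@Rm.T+[v[0],0,v[1]]
        return proj(m,q@T[:3,:3].T+T[:3,3])
    def f(v):
        c=pts(v,[[-.0825,.085,.004],[.0825,.085,.004],[-.0825,-.085,.004],[.0825,-.085,.004]])
        out=list(c[0]-cL)+list(c[1]-cR)
        for a,b,p in((c[0],c[2],pL),(c[1],c[3],pR)):
            d=(b-a)/np.linalg.norm(b-a);n=np.array([-d[1],d[0]]);out.append(n@(np.array(p)-a))
        return out+list(np.array(v[2:])*20)
    r=least_squares(f,[0,.015,0,0,0]);return r.x,r.fun
E
python3 - <<'E'
from ih import *
import pickle
im=cv2.imread("pics/w7.png")
m,s=pickle.load(open("m7.pkl","rb"))
v,e=inhand(m,s,[147,84],[628,84],[183,375],[558,420]);print("lat %.4f z %.4f yaw %.4f pitch %.4f roll %.4f"%tuple(v),np.round(e,1))
E
```

```text
lat 0.0011 z 0.0164 yaw 0.0004 pitch -0.0051 roll -0.0024 [-0.1 -0.1 -0.1  0.1  0.2  0.1  0.  -0.1 -0. ]
```

```bash
python3 - <<'E'
from h import *
go(frame([.605,.2077],.237,[[-.1075,-.001,.135]])[0],.237)
E
```

```text
d [ 37.01 -12.74   2.  ] roll -0.477 pos [ 0.5367 -0.2083  0.1545] yyaw -0.2397 tiltz [-0.002  0.001 -1.   ] F [ 0.1  0.6 -2.7] w 0.0083 t 7.7
```

Emit:
send_rows:
  deltas:
    - [[2,-0.7,0],-0.02,0.5]
    - [[5,-1.7,0],-0.06,0.5]
    - [[9,-3.1,0],-0.11,0.5]
    - [[13,-4.5,0],-0.17,0.5]
    - [[17,-5.9,0],-0.22,0.5]
    - [[21,-7.2,0],-0.27,0.5]
    - [[25,-8.6,0.5],-0.32,0.5]
    - [[29,-10,1],-0.37,0.5]
    - [[32.5,-11.2,1.5],-0.42,0.5]
    - [[35,-12,2],-0.45,0.5]
    - [[36.5,-12.5,2],-0.47,0.5]
    - [[37,-12.7,2],-0.477,0.5]

```text
clock: 8.9
position: [0.5011, 0.1818, 0.1341]
ee_rot: [0.617, 0.787, -0.001, -0.001]
force: [-0.1, -0.9, -1.6]
grip_width: 0.0081
```

Emit:
send_rows:
  deltas:
    - [[0,0,0],0,0.5]
    - [[0,0,0],0,0.5]

```text
clock: 9.1
position: [0.5025, 0.1784, 0.1353]
ee_rot: [0.62, 0.785, -0.001, 0.0]
force: [-0.4, -0.4, -2.7]
grip_width: 0.008
```

```bash
python3 - <<'E'
from h import *
import pickle
go(frame([.605,.2077],.237,[[-.1075,-.001,.078]])[0],.237)
m=robot.camera_model("wrist");im=robot.capture("wrist");cv2.imwrite("pics/w8.png",im[:,:,::-1]);pickle.dump((m,robot.state()),open("m8.pkl","wb"))
im=robot.capture("side");cv2.imwrite("pics/s8.png",cv2.resize(im[130:250,220:380,::-1],None,fx=4,fy=4,interpolation=cv2.INTER_CUBIC))
E
```

```text
d [ 0.35 -0.1   5.73] roll -0.003 pos [0.5025 0.1784 0.1353] yyaw 0.2342 tiltz [ 0.    -0.001 -1.   ] F [-0.4 -0.4 -2.7] w 0.008 t 9.1
```

View pics/w8.png

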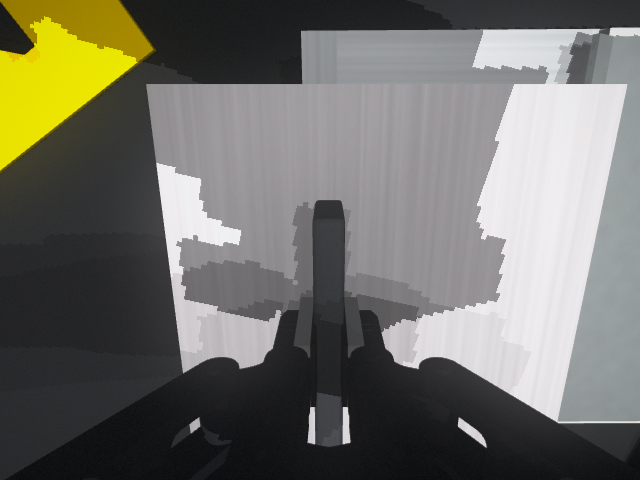

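View pics/s8.png

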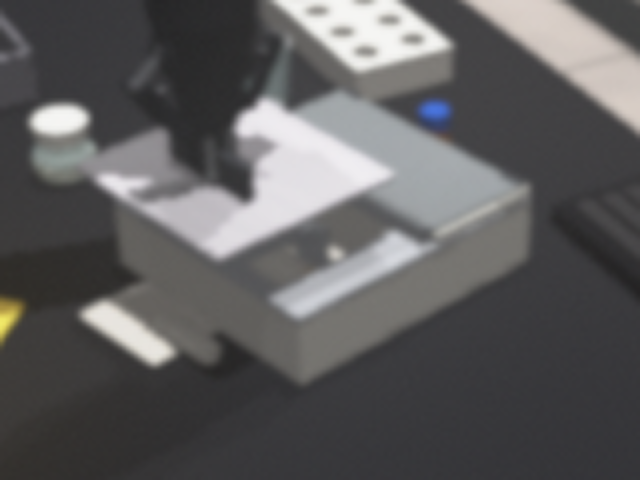

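Emit:
send_rows:
  deltas:
    - [[0.35,-0.1,1.5],0,0.5]
    - [[0.35,-0.1,3.5],0,0.5]
    - [[0.35,-0.1,5.0],0,0.5]
    - [[0.35,-0.1,5.6],0,0.5]
    - [[0.35,-0.1,5.6],0,0.5]
    - [[0.35,-0.1,5.6],0,0.5]

```text
clock: 9.8
position: [0.501, 0.1832, 0.0799]
ee_rot: [0.619, 0.785, 0.0, 0.0]
force: [-0.5, -0.1, -2.7]
grip_width: 0.0084
```

```bash
python3 - <<'E'
from h import *
import pickle
go(frame([.605,.2077],.237,[[-.1075,-.001,.078]])[0],.237)
m=robot.camera_model("wrist");im=robot.capture("wrist");cv2.imwrite("pics/w9.png",im[:,:,::-1]);pickle.dump((m,robot.state()),open("m9.pkl","wb"))
E
```

```text
d [-0.16 -0.06  0.19] roll -0.001 pos [0.501  0.1832 0.0799] yyaw 0.236 tiltz [ 0.001  0.    -1.   ] F [-0.5 -0.1 -2.7] w 0.0084 t 9.8
```

View pics/w9.png

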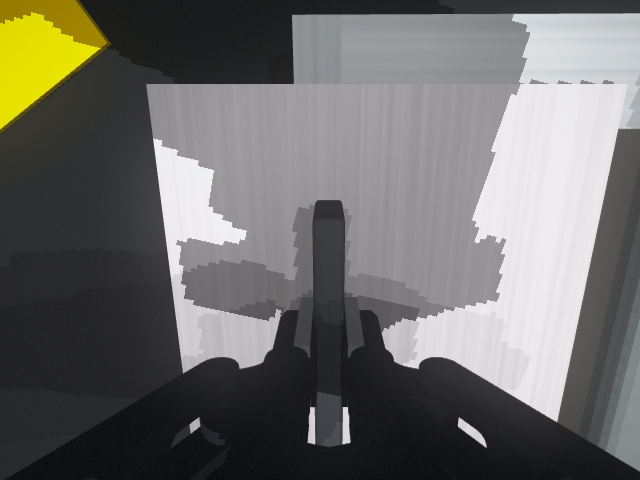

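```bash
python3 - <<'E'
from ih import *
import pickle
m,s=pickle.load(open("m9.pkl","rb"))
w=unproj(m,[[293,14.5],[600,13]],.06);c,sn=np.cos(.237),np.sin(.237)
print("box frame FL, edge pt",((w[:,:2]-[.605,.2077])@np.array([[c,-sn],[sn,c]])).round(4))
v,e=inhand(m,s,[147,84],[628,84],[183,375],[559,420]);print(v.round(4))
T=R.from_quat(s["ee_rot"]).as_matrix()
q=T@np.array([v[0],0.102,v[1]])+s["position"];print("edge mid in box",((q[:2]-[.605,.2077])@np.array([[c,-sn],[sn,c]])).round(4),q[2].round(4))
E
```

```text
box frame FL, edge pt [[-0.12    0.1099]
 [-0.0154  0.1104]]
[ 0.0015  0.0164  0.0018  0.0254 -0.0042]
edge mid in box [-0.0047  0.0022] 0.0638
```

Emit:
send_rows:
  deltas:
    - [[-0.16,0,0.1],0,0.5]
    - [[-0.16,0,0.15],0,0.5]
    - [[-0.16,0.5,0.17],0,0.5]
    - [[-0.16,1.0,0.17],0,0.5]
    - [[-0.16,1.5,0.17],0,0.5]
    - [[-0.16,2.0,0.17],0,0.5]
    - [[-0.16,2.4,0.17],0,0.5]
    - [[-0.16,2.4,0.17],0,0.5]

```text
clock: 10.65
position: [0.5249, 0.1879, 0.0776]
ee_rot: [0.619, 0.786, 0.0, 0.0]
force: [0.3, 0.6, -1.7]
grip_width: 0.0078
```

```bash
python3 - <<'E'
from h import *
import pickle
go(frame([.605,.2077],.237,[[-.0525,-.0013,.078]])[0],.237)
m=robot.camera_model("wrist");im=robot.capture("wrist");cv2.imwrite("pics/w10.png",im[:,:,::-1]);pickle.dump((m,robot.state()),open("m10.pkl","wb"))
im=robot.capture("side");cv2.imwrite("pics/s10.png",cv2.resize(im[130:250,220:380,::-1],None,fx=4,fy=4,interpolation=cv2.INTER_CUBIC))
E
```

```text
d [-0.08  3.   -0.04] roll -0.0 pos [0.5249 0.1879 0.0776] yyaw 0.2369 tiltz [ 0.001  0.    -1.   ] F [ 0.3  0.6 -1.7] w 0.0078 t 10.65
```

View pics/w10.png

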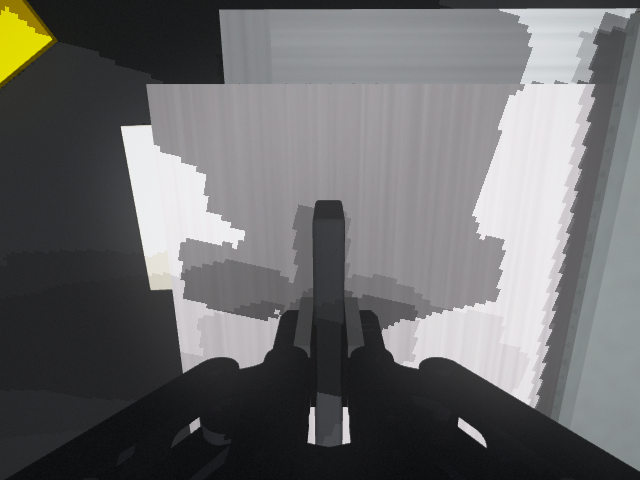

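View pics/s10.png

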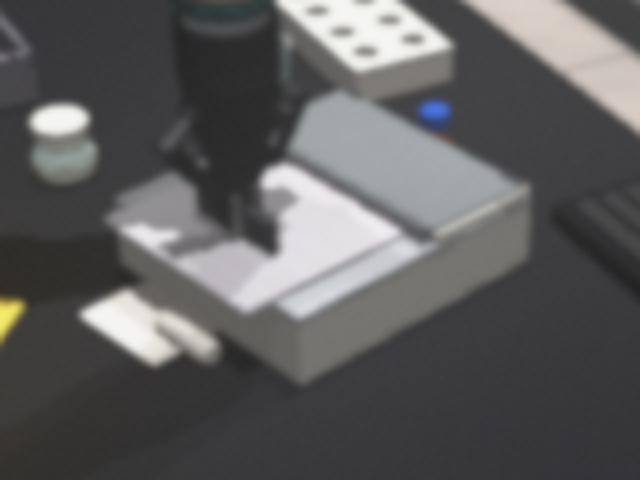

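Emit:
send_rows:
  deltas:
    - [[-0.05,0.5,0],0,0.5]
    - [[-0.05,1.0,0],0,0.5]
    - [[-0.05,1.5,0],0,0.5]
    - [[-0.05,2.0,0],0,0.5]
    - [[-0.05,2.4,0],0,0.5]
    - [[-0.05,2.6,0],0,0.5]
    - [[-0.05,2.7,0],0,0.5]
    - [[-0.05,2.7,0],0,0.5]

```text
clock: 11.55
position: [0.5504, 0.1935, 0.0776]
ee_rot: [0.619, 0.786, -0.0, -0.0]
force: [-0.3, -0.0, -3.4]
grip_width: 0.0082
```

```bash
python3 - <<'E'
from h import *
go(frame([.605,.2077],.237,[[-.0525,-.0013,.0764]])[0],.237)
E
```

```text
d [-0.04  0.39  0.11] roll -0.0 pos [0.5504 0.1935 0.0776] yyaw 0.237 tiltz [-0. -0. -1.] F [-0.3 -0.  -3.4] w 0.0082 t 11.55
```

Emit:
send_rows:
  deltas:
    - [[0,0.15,0],0,0.5]
    - [[0,0.3,0],0,0.5]
    - [[0,0.4,0],0,0.5]

```text
clock: 11.85
position: [0.5545, 0.1946, 0.0776]
ee_rot: [0.619, 0.786, 0.0, 0.0]
force: [0.1, -0.3, -2.2]
grip_width: 0.0082
```

Emit:
send_rows:
  deltas:
    - [[0,0.1,0],0,0.5]
    - [[0,0.1,0],0,0.5]

```text
clock: 12.05
position: [0.5551, 0.1946, 0.0775]
ee_rot: [0.618, 0.786, -0.0, -0.0]
force: [0.3, -0.2, -2.7]
grip_width: 0.0081
```

Emit:
send_rows:
  deltas:
    - [[0,0.1,0],0,0.5]
    - [[0,0.1,0],0,0.5]

```text
clock: 12.25
position: [0.5552, 0.1946, 0.0774]
ee_rot: [0.618, 0.786, -0.001, -0.001]
force: [-3.1, -1.2, -1.1]
grip_width: 0.0083
```

Emit:
send_rows:
  deltas:
    - [[0,0.1,0],0,0.5]
    - [[0,0.1,0],0,0.5]

```text
clock: 12.45
position: [0.5552, 0.1946, 0.0773]
ee_rot: [0.619, 0.786, -0.002, -0.001]
force: [-5.1, -1.2, 0.6]
grip_width: 0.0081
```

```bash
python3 - <<'E'
from h import *
go(frame([.605,.2077],.237,[[-.0525,-.0013,.0764]])[0],.237)
E
```

```text
d [-0.02 -0.1   0.09] roll 0.0 pos [0.5552 0.1946 0.0773] yyaw 0.2371 tiltz [-0.004 -0.001 -1.   ] F [-5.1 -1.2  0.6] w 0.0081 t 12.45
```

Emit:
send_rows:
  deltas:
    - [[0,0.05,0.1],0,0.5]
    - [[0,0.05,0.2],0,0.5]
    - [[0,0.1,0.3],0,0.5]
    - [[0,0.1,0.3],0,0.5]

```text
clock: 12.85
position: [0.5552, 0.1946, 0.077]
ee_rot: [0.619, 0.786, -0.002, -0.002]
force: [-14.2, -3.8, 24.1]
grip_width: 0.0081
```

```bash
python3 - <<'E'
from h import *
go(frame([.605,.2077],.237,[[-.0525,-.0013,.0764]])[0],.237)
print(robot.state()["ft_torque"])
E
```

```text
d [-0.03 -0.1   0.06] roll 0.0 pos [0.5552 0.1946 0.077 ] yyaw 0.237 tiltz [-0.006 -0.    -1.   ] F [-14.2  -3.8  24.1] w 0.0081 t 12.85
[-0.80217909  2.57254801  0.170756  ]
```

```bash
python3 - <<'E'
from h import *
import pickle
m=robot.camera_model("wrist");s=robot.state();im=robot.capture("wrist");cv2.imwrite("pics/w11.png",im[:,:,::-1]);pickle.dump((m,s),open("m11.pkl","wb"))
im=robot.capture("side");cv2.imwrite("pics/s11f.png",im[:,:,::-1]);cv2.imwrite("pics/s11.png",cv2.resize(im[130:250,220:380,::-1],None,fx=4,fy=4,interpolation=cv2.INTER_CUBIC))
im=robot.capture("top");cv2.imwrite("pics/t11.png",cv2.resize(im[125:285,145:305,::-1],None,fx=3.7,fy=3.7,interpolation=cv2.INTER_CUBIC))
print(robot.state()["force"],robot.state()["clock"])
E
```

```text
[-13.83678198  -3.95017909  24.25338209] 13.0
```

View pics/w11.png

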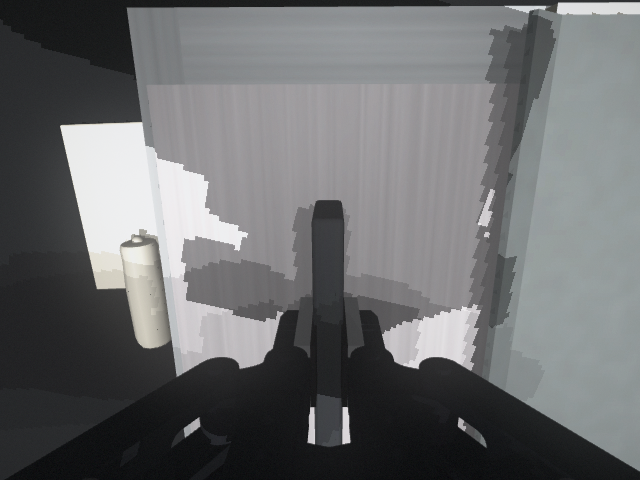

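View pics/s11.png

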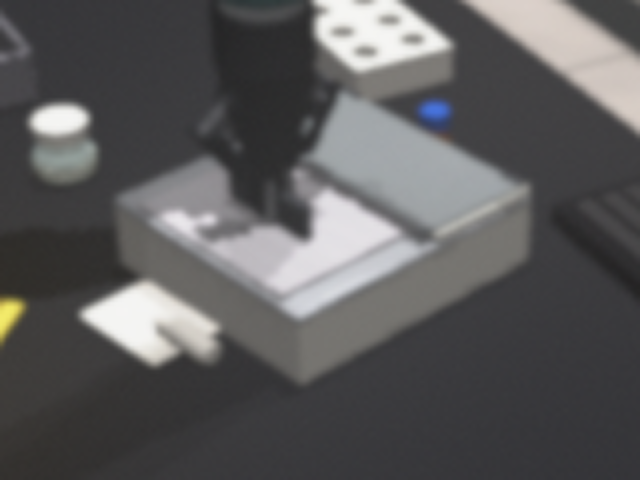

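View pics/t11.png

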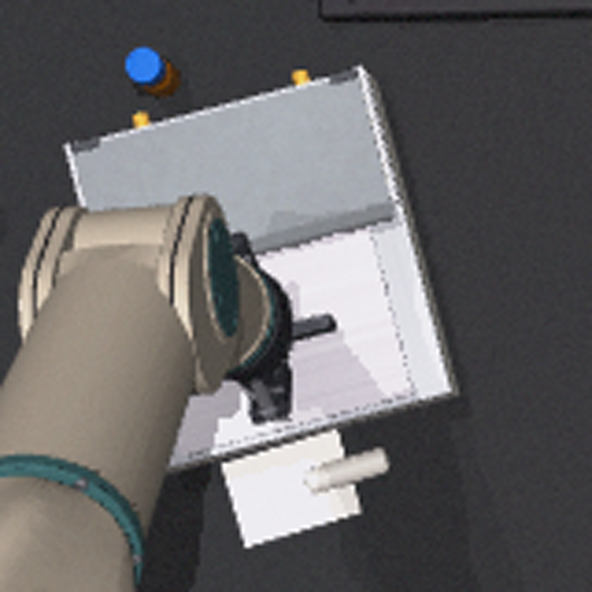

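```bash
python3 - <<'E'
from ih import *
import pickle
m,s=pickle.load(open("m11.pkl","rb"))
c,sn=np.cos(.237),np.sin(.237);A=np.array([[c,-sn],[sn,c]])
bx=lambda w:((w[:,:2]-[.605,.2077])@A*1000).round(1).tolist()
print("rim FL",bx(unproj(m,[[128,8.5]],.06)),"cover edge pts",bx(unproj(m,[[147,84.5],[470,84.5],[176,368]],.064)),"rim edge",bx(unproj(m,[[450,7.5]],.06)))
t=robot.camera_model("top")
b=lambda p:(np.array(p)+.5)/3.7+[145,125]-.5
print("top: rim FR",bx(unproj(t,b([[455,390]]),.06)),"cover FR",bx(unproj(t,b([[412,391]]),.064)),"cover right edge",bx(unproj(t,b([[375,237]]),.064)), "flap corner/lip",bx(unproj(t,b([[395,212]]),.078)))
im=cv2.imread("pics/w11.png");cv2.imwrite("pics/w11a.png",cv2.resize(im[0:180,110:290],None,fx=3.3,fy=3.3,interpolation=cv2.INTER_CUBIC))
E
```

```text
rim FL [[-119.8, 109.5]] cover edge pts [[-114.9, 85.5], [-4.4, 85.6], [-117.6, -27.5]] rim edge [[-12.3, 109.8]]
top: rim FR [[-119.1, -114.0]] cover FR [[-112.4, -84.8]] cover right edge [[0.2, -86.8]] flap corner/lip [[11.3, -106.4]]
```

View pics/w11a.png

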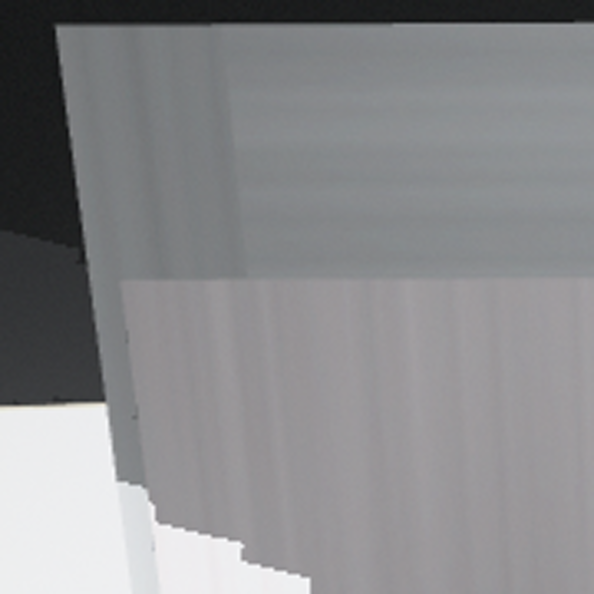

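```bash
python3 - <<'E'
from ih import *
import pickle
m,s=pickle.load(open("m11.pkl","rb"))
c,sn=np.cos(.237),np.sin(.237);A=np.array([[c,-sn],[sn,c]])
g=cv2.cvtColor(cv2.imread("pics/w11.png"),cv2.COLOR_BGR2GRAY).astype(int)
for r in (95,110,125,135,160,200,230,240,300,340,360):
    d=np.diff(g[r,120:200]);i=np.argsort(-abs(d))[:5];print(r,sorted([(int(k)+120,int(d[k])) for k in i]))
L=lambda r,x,z:((unproj(m,[[x,r]],z)[:,:2]-[.605,.2077])@A*1000).round(1).tolist()
im=cv2.imread("pics/w11.png");cv2.imwrite("pics/w11b.png",cv2.resize(im[200:390,110:250],None,fx=3,fy=3,interpolation=cv2.INTER_CUBIC))
E
```

```text
95 [(137, 35), (138, 40), (147, 11), (173, 3), (189, 4)]
110 [(120, 3), (137, 4), (139, 33), (140, 38), (149, 11)]
125 [(141, -43), (142, -57), (143, -4), (150, -7), (151, 21)]
135 [(143, -93), (144, -9), (152, 14), (168, -3), (183, -3)]
160 [(146, -6), (147, -7), (155, 12), (165, -78), (166, -6)]
200 [(151, -4), (152, -10), (154, -2), (160, 6), (161, 7)]
230 [(138, -69), (143, 10), (146, 62), (156, -10), (164, 10)]
240 [(127, -50), (128, -48), (131, 98), (155, 58), (183, -81)]
300 [(127, 90), (128, 18), (165, 42), (166, 51), (186, -80)]
340 [(136, 103), (137, 24), (168, -15), (169, -23), (171, 100)]
360 [(143, 3), (169, -3), (173, 54), (174, 63), (181, 11)]
```

View pics/w11b.png

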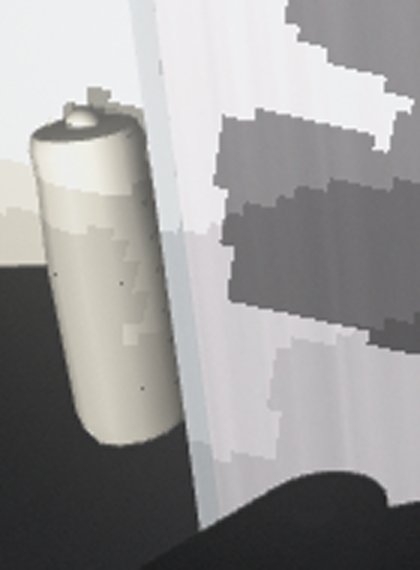

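```bash
python3 - <<'E'
from ih import *
import pickle
m,s=pickle.load(open("m11.pkl","rb"))
c,sn=np.cos(.237),np.sin(.237);A=np.array([[c,-sn],[sn,c]])
L=lambda p,z:((unproj(m,p,z)[:,:2]-[.605,.2077])@A*1000).round(1).tolist()
print("rim",L([[138,95],[152,200],[174,360]],.06)); print("cover",L([[147.5,95],[161,200],[181.5,360]],.064)); print("cover side edge",L([[147.5,84.3],[450,84.3]],.064))
go(frame([.605,.2077],.237,[[-.0525,-.0013,.0764]])[0],.237)
E
```

```text
rim [[-120.3, 82.3], [-120.3, 44.5], [-119.8, -26.2]]
cover [[-115.2, 82.1], [-115.1, 45.3], [-114.9, -23.5]]
cover side edge [[-114.7, 85.5], [-11.2, 85.6]]
d [-0.03 -0.1   0.06] roll 0.0 pos [0.5552 0.1946 0.077 ] yyaw 0.237 tiltz [-0.006 -0.    -1.   ] F [-13.8  -4.   24.3] w 0.0082 t 13.0
```

Emit:
send_rows:
  deltas:
    - [[0,-0.1,0.1],0,0.5]
    - [[0,-0.1,0.1],0,0.5]
    - [[0,-0.1,0.1],0,0.5]
    - [[0,-0.1,0.1],0,0.5]

```text
clock: 13.4
position: [0.5552, 0.1946, 0.077]
ee_rot: [0.619, 0.786, -0.001, -0.002]
force: [-14.3, -3.8, 30.3]
grip_width: 0.0083
```

```bash
python3 - <<'E'
from h import *
import pickle
m=robot.camera_model("wrist");im=robot.capture("wrist");cv2.imwrite("pics/w12.png",im[:,:,::-1])
im=robot.capture("side");cv2.imwrite("pics/s12.png",cv2.resize(im[130:250,220:380,::-1],None,fx=4,fy=4,interpolation=cv2.INTER_CUBIC))
go(frame([.605,.2077],.237,[[-.0525,-.0013,.0764]])[0],.237)
a=cv2.imread("pics/w11.png").astype(int);b=cv2.imread("pics/w12.png").astype(int);print(abs(a-b).mean())
E
```

```text
d [-0.02 -0.11  0.06] roll -0.0 pos [0.5553 0.1946 0.0769] yyaw 0.2369 tiltz [-0.004  0.001 -1.   ] F [-14.1  -3.5  30.2] w 0.0082 t 13.5
1.4870160590277777
```

View pics/s12.png

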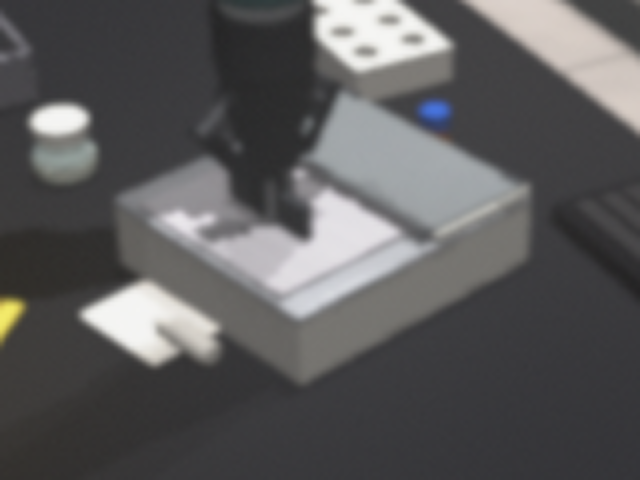

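```bash
python3 -c "
from workcell import robot
print(robot.sign_off())"
```

```text
the job is handed in; nothing more can be done
None
```

The job is done and handed in at 13.5 s of the 56 s allowed. The arm is still gripping the cover and pressing it down.

- **Latch:** I pushed it down with the closed fingers until it met about 19 N. A wrist picture afterwards showed it lying level in its catch.
- **Cover:** I gripped it by the rib at 100 N and slid its far edge under the flap. It met the stop where expected, with no force from the flap on the way in, and the pictures show the flap still lying flat.
- **Final position:** The front edge of the cover measured at box x = -115 mm, which is the fully home position. It was about 0.5 mm off centre and square within about 0.3 mm over 100 mm. I took these figures just before the last increase in push; the tool position was unchanged to 0.1 mm after it.
- **Final push:** About 30 N down and 14 N against the stop, steady over the last readings.
- **Disagreements:**
  - The coarser top camera put the cover's and rim's right-hand edges 2 to 4 mm off the wrist camera's figures; the arm partly blocked its view.
  - The tool's reported height was about 0.6 mm above what I expected with the cover seated, which is within the noise of the reading.

I did not touch the other things on the bench. I checked this only by watching the pictures as I worked, not with a separate check at the end.

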